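# Open the dial lock of the lab's lock box and hold up its shackle

## Robot

A 6-joint arm with a two-finger parallel gripper is mounted at the origin on a cart in front of the work surface, level with it; the furniture and walls round the work are solid. World frame = base frame: x ahead of the robot, y to its left, z up, the work surface at z = 0. Lengths are in m, angles in rad, forces in N, time in s.
With the tool pointing down it reaches from about 0.35 to 0.775 m from the base axis. Payload 5.5 kg.
Tool frame: the origin (TCP) lies between the finger pads; the fingertips stand 22 mm ahead of it and the grasp point (between the pads) lies 3 mm ahead of it; z points along the fingers, y is the line along which they close (so a half turn about z gives the same grasp; the last joint's range is limited). The gripper opens to 85 mm and grips with 20 to 120 N. Pads are 22 mm wide; open, the fingers measure 114 mm over their backs; the gripper's body (76 mm by 85 mm) begins 54 mm behind the grasp point. The pads swing forward as they close: fully open they stand 13 mm farther back than shut.
Start: joints at [1.156, 0.313, 0.046, 1.304, 0, 1.431], TCP at [0.156, 0.553, 0.253] pointing down, gripper open.
Joint ranges: [-2.76, 2.76], [-0.86, 1.69], [-1.03, 1.26], [-2.2, 2.34], [-1.47, 1.5], [-3.14, 3.14]. Speed limits (rad/s): [2.57, 2.57, 3.14, 3.14, 3.14, 3.14].

## Interface

Orientations are given as a unit quaternion [w, x, y, z].
In Python, from workcell import env gives the robot as it stands.
- The arm moves only by the tool nudge_tcp, called as name(argument=value, ...), one argument or row to a line, values as JSON. Schema: {"type":"object","properties":{"segments":{"type":"array","items":{"type":"object","properties":{"sx":{"type":"number"},"sy":{"type":"number"},"sz":{"type":"number"},"ax":{"type":"number"},"ay":{"type":"number"},"az":{"type":"number"}},"additionalProperties":false},"minItems":1,"maxItems":8},"aperture":{"type":"number"},"grip_force":{"type":"number"},"only":{"type":"string"},"quiet":{"type":"boolean"},"lines":{"type":"string"}},"required":["segments"],"additionalProperties":false}. segments is a list of rows, 1 to 8 of them, each an object with the fields sx, sy, sz (the shift in m), ax, ay, az (a rotation vector in rad); a field left out counts as zero; each row is the pose to reach, as a shift and turn from the pose commanded when the call began, along the tool's axes at that moment; what a row does not reach only later rows make up. A row lasts 1/8 s, in which the tool goes at most 0.0625 m and 0.188 rad, less where a joint would pass 70% of its speed; a pose out of reach is approached as far as the arm can. aperture is the finger opening in m, set as the call begins (left out keeps the last). The fingers move at their own pace and stop on an object; grip_force is the grip in N (left out, the last holds). Time passes only in rows, so rows that do not move let the fingers close. The tool returns the time, the measured TCP pose, the force, the opening and the grip force at its end. only (a regular expression) keeps the lines of the reply that match it, lines (a string "A,B") keeps lines A to B, and quiet returns only ok. Input that does not fit is refused with a message, and nothing moves.
- env.get_state(): the state, without advancing time (a new reading comes with each control period).
- env.read_camera(name): name is "scene" or "top"; returns a dict with "image" (400x640x3 uint8, red, green, blue), "K" (3x3 intrinsics, pixels), "D" ([k1, k2, p1, p2, k3] as OpenCV has them; the pictures are not rectified), "R" (3x3) and "t" (3): a world point X has camera coordinates R X + t. Camera axes: x right, y down, z forward; pixel columns grow to the right and rows downward; lengths in m; the calibration is good to about 2 mm. A picture is of the moment at which its call begins. There is no depth.
- env.hand_in(): hands the job in; it is judged then, once.
The state is a dict: "clock": time; "joint_pos": joint angles; "qvel": joint speeds; "tau": joint torques, N m; "tcp_pos": TCP position; "orientation": TCP orientation; "wrist_force": force on the tool from outside, world axes, zero at the start; "ft_torque": the same for the moment, N m; "finger_gap": finger opening in m; "grip_force": force on a finger pad.
Only numpy, scipy, OpenCV 4.12 (cv2) and the standard library are available. Lean on these libraries where they do the work, as an engineer would, in place of code of your own. Each camera call takes 0.05 s, during which the arm holds its last target. There are 200 camera calls.

## Task

The small grey steel lock box on the bench is kept shut by a dial lock on its lid, whose loose U-shaped shackle passes through the hasp plate at the front of the box. Turn the dial over its notch clicks until its long white mark meets the index line at the front of the lock and the shackle springs out a little, then pull the shackle straight out of the lock and the hasp plate. Finish still holding the shackle in the gripper, all of it at least 10 cm above the lid, without disturbing the beaker and dropper bottle beside the box or the roll of tape on it.

Things in the scene. Friction and masses are not known exactly. Their poses are not given: they have to be found in the camera images.
- lock_box: Grey steel box, 150 (x) x 200 (y) x 90 mm, fixed to the bench; origin: centre of its underside, z up; its front (-x side) looks roughly towards the robot. The lid's top is at z = 0.090. Before the front (x < -0.082) all is open down to the bench.
- lock_case (a point): Centre of the top of the bare-steel lock case on the lid: box frame (-0.038, 0.007, 0.116), axes as the box. The case is 60 (x) x 84 (y) x 26 mm. Both shackle legs enter its front along the box's x axis, at z = 0.101 and y = 0.023 and -0.023.
- hasp_plate (a point): Middle of the upper edge of the 6 mm steel hasp plate that stands up just before the box's front: box frame (-0.079, 0, 0.1145). The plate is 78 mm wide (y) and reaches from x = -0.082 to -0.076; both shackle legs pass through its two eyes.
- dial (a joint): Black dial, turns about the vertical (rad, + counterclockwise from above, stops at -2.15 and 2.15). 0: its long white mark (knob top and skirt) points to the box's front at the black index; start -1.7 to -0.6. Clicks over a notch every 0.35 rad, up to 0.2 N m. Within 0.1 of 0 a spring pushes the shackle 6 to 8 mm out and holds the dial; elsewhere it is locked (shifts 1 mm at clicks).
- dial_knob (a point): Centre of the dial's round fluted knob, on the dial's vertical axis: box frame (-0.040, 0.023, 0.131); its axes turn with the dial. The knob is 32 mm across and 19 mm high, z = 0.121 to 0.140; the skirt with the marks below it is 46 mm across, z = 0.116 to 0.121.
- shackle: Loose U of 8 mm round steel bar, 0.13 kg, lying level, axes as the box at the start. Origin on the long leg's axis, under the dial's axis when locked (box frame -0.040, 0.023, 0.101). Long leg y = 0, x -0.072 to 0.025; short leg y = -0.046, x -0.072 to 0.012. Free when pulled 67 mm or more along the box's -x from locked; 1 mm play in the holes; once sprung out only friction resists.
- crown (a point): Middle of the shackle's crown bar (shackle frame -0.082, -0.023, 0), on its centre line. The bar is 8 mm thick and straight for 28 mm along the shackle's y; from it to the hasp plate are 36 mm at the start, between the legs 38 mm. A grasp from above closes along the shackle's x.
- leg_end (a point): Notched end of the shackle's long leg (shackle frame 0.025, 0, 0).
- beaker: Small clear beaker, 52 mm wide, 69 mm high, standing on the bench left of the box; leave it alone. Origin: centre of its underside.
- dropper_bottle: White dropper bottle, 36 mm wide, 98 mm high, standing on the bench left of the box; leave it alone. Origin: centre of its underside.
- tape_roll: Roll of tape, 52 mm wide, 19 mm high, lying flat on the lid behind the lock; leave it alone. Origin: centre of its underside.

How it is judged:
On the way, in this order (a step that is already met when the one before it is completed fails the run):
1. the dial stands at its mark and the shackle has sprung out at least 5 mm (value of joint dial between -0.3 and 0.3 rad and x of shackle in the frame of lock_box below -0.045 m), for 0.2 s.
2. the shackle, held by the fingers, is out of the lock and of the hasp plate (x of leg_end in the frame of lock_box below -0.084 m and contact force between the fingers and shackle above 1 N and height (world z) of shackle above 0.06 m), for 0.2 s.
At the end, for the whole second after the job is handed in: The fingers still hold the shackle (more than 1 N), crown and long leg all higher than 0.185 m above the bench (about 10 cm above the lid), at rest (below 0.05 m/s) and touching no part of the box (height (world z) of each of crown, leg_end, shackle above 0.185 m and contact force between the fingers and shackle above 1 N and contact force between shackle and lock_box below 0.05 N and linear speed of shackle below 0.05 m/s); the arm keeps its last pose, push and grip.
It fails at once if the beaker is moved more than 3 cm or tipped over (distance of beaker from where it was at the start of the episode above 0.03 m or angle between beaker's own z axis and vertical above 0.4 rad).
It fails at once if the dropper bottle is moved more than 3 cm or tipped over (distance of dropper_bottle from where it was at the start of the episode above 0.03 m or angle between dropper_bottle's own z axis and vertical above 0.4 rad).
It fails at once if the tape roll is moved more than 3 cm or tipped over (distance of tape_roll from where it was at the start of the episode above 0.03 m or angle between tape_roll's own z axis and vertical above 0.4 rad).
It also fails if it takes over 54 s, if anything falls off the work surface, if the arm or the gripper's body presses on something with over 40 N, if the wrist force passes 120 N, or if a joint passes its speed limit or range.

## Working session

There is one attempt and no reset: what is moved stays moved. The work goes in short steps, Python scripts to look and compute and a tool call to move; the robot and the scene stay as the last step left them, time stands still between calls to the robot, and variables do not carry over. Pictures are saved under pics/ and viewed, at most 10 in all, crops included, and the job is handed in when it is done.

```bash
ls; mkdir -p pics
```

Run:
```python
from workcell import env
import cv2,numpy as np
for n in("scene","top"):
    c=env.read_camera(n);cv2.imwrite(f"pics/{n}0.png",c["image"][:,:,::-1]);print(n,c["K"],c["D"],c["R"],c["t"])
    np.savez(f"{n}0.npz",**c)
print(env.get_state())
```

```text
pics
workcell.py
scene [[387.70535006   0.         314.57073168]
 [  0.         387.70535006 196.79996598]
 [  0.           0.           1.        ]] [-0.05088834  0.          0.          0.          0.        ] [[-0.88710256 -0.46142607  0.01162058]
 [-0.29884624  0.55498798 -0.77632421]
 [ 0.35176695 -0.69215195 -0.6302267 ]] [0.34255622 0.41689137 0.51751958]
top [[457.41131299   0.         325.02936031]
 [  0.         457.41131299 201.38259468]
 [  0.           0.           1.        ]] [0.0378108 0.        0.        0.        0.       ] [[-0.02966283 -0.99947827 -0.0127787 ]
 [-0.99603984  0.03062793 -0.08346601]
 [ 0.08381385  0.01025226 -0.99642869]] [-0.28513093  0.5369364   0.90351188]
{'clock': 0.1, 'joint_pos': array([ 1.15635717e+00,  3.13935726e-01,  4.50825971e-02,  1.30357946e+00,
       -3.60156006e-05,  1.43116400e+00]), 'qvel': array([-0.00053285,  0.00017982,  0.00344448,  0.00144098, -0.00022506,
       -0.00063272]), 'tau': array([ 2.52033133e-03, -4.81728637e+01,  2.99241740e+01,  1.27947587e-02,
       -1.61134899e-04, -1.67234811e-05]), 'tcp_pos': array([0.15590001, 0.553029  , 0.25248798]), 'orientation': array([-2.06442609e-04,  1.36971405e-01,  9.90574664e-01, -7.91862445e-04]), 'wrist_force': array([-0.33157369, -0.1245221 , -0.40071554]), 'ft_torque': array([-0.00125276, -0.04735412, -0.01745863]), 'grip_force': 0.0, 'finger_gap': 0.08582706879851415}
```

View pics/scene0.png

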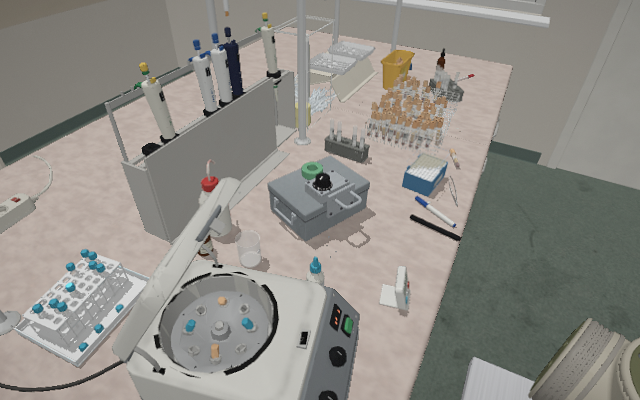

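View pics/top0.png

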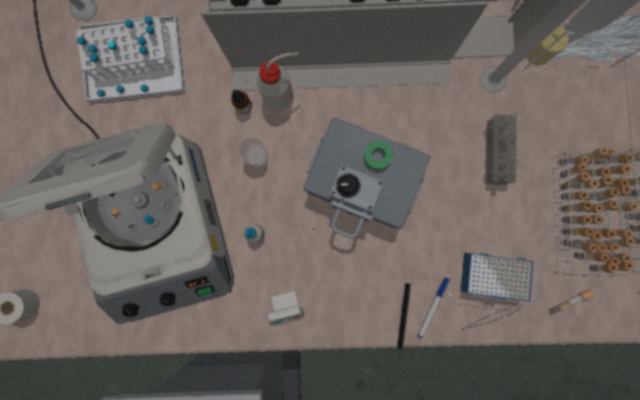

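The top view shows the box lid with corners near (336,120), (429,153), (405,227) and (306,190). The dial is at (347,185), the shackle crown at (345,236), the tape at (378,154), the beaker at (255,153) and the dropper bottle at (253,233). In the scene view the dial is near (322,182) and the shackle near (354,193). Next I'll enlarge both.

Run:
```python
import cv2
a=cv2.imread("pics/top0.png")[105:255,290:440];b=cv2.imread("pics/scene0.png")[150:250,265:385]
cv2.imwrite("pics/topc.png",cv2.resize(a,None,fx=4,fy=4,interpolation=cv2.INTER_CUBIC))
cv2.imwrite("pics/scenec.png",cv2.resize(b,None,fx=6,fy=6,interpolation=cv2.INTER_CUBIC))
```

```text
(no output)
```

View pics/topc.png

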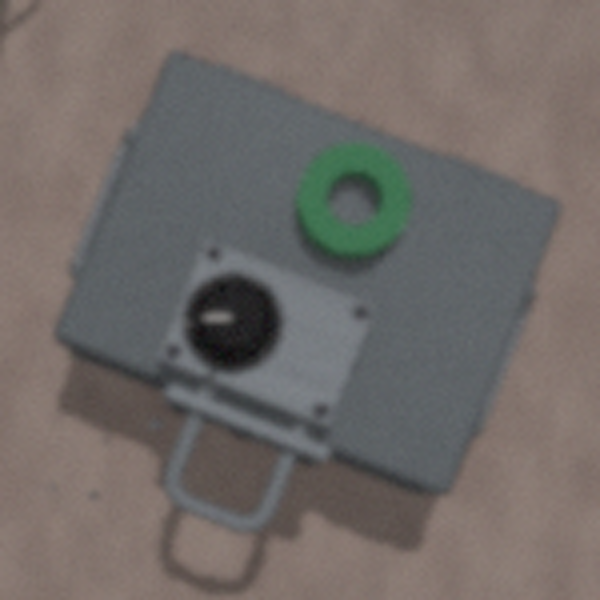

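View pics/scenec.png

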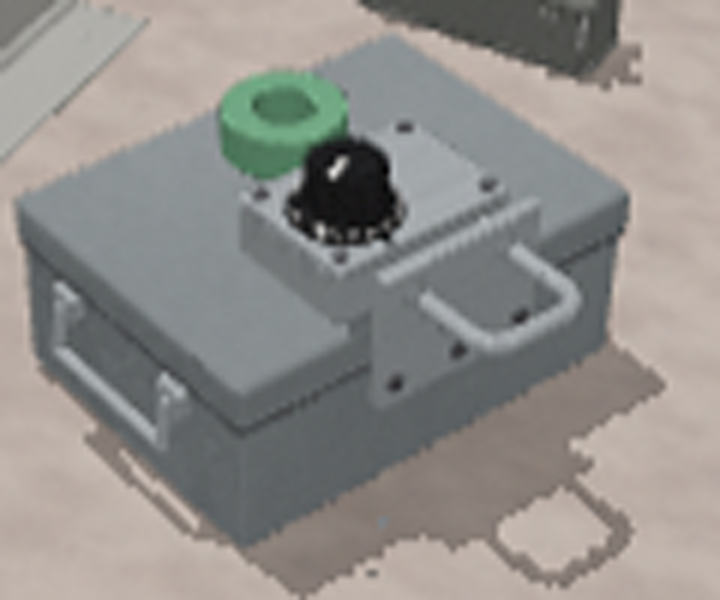

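The enlargements show the four lid corners in both views. The dial's white mark points to image-left in the top view, from (230,316) to (200,318) in the crop. Now I'll triangulate.

Create h.py:
```python
import numpy as np,cv2
from scipy.spatial.transform import Rotation as Ro
C={n:dict(np.load(f"{n}0.npz")) for n in("scene","top")}
def ray(n,p):
    c=C[n];u=cv2.undistortPoints(np.array([[p]],float),c["K"],c["D"])[0,0]
    d=c["R"].T@np.array([*u,1]);return -c["R"].T@c["t"],d/np.linalg.norm(d)
def plane(n,p,z):
    o,d=ray(n,p);return o+d*(z-o[2])/d[2]
def tri(ps,pt):
    A=0;b=0;L=[ray("scene",ps),ray("top",pt)]
    for o,d in L:
        M=np.eye(3)-np.outer(d,d);A=A+M;b=b+M@o
    X=np.linalg.solve(A,b);return X,[round(1e3*np.linalg.norm((np.eye(3)-np.outer(d,d))@(X-o)),1) for o,d in L]
def proj(n,X):
    c=C[n];return cv2.projectPoints(np.array([X],float),cv2.Rodrigues(c["R"])[0],c["t"],c["K"],c["D"])[0][0,0]
tc=lambda x,y:((x+.5)/4-.5+290,(y+.5)/4-.5+105)
sc=lambda x,y:((x+.5)/6-.5+265,(y+.5)/6-.5+150)
```

Run:
```python
from h import *
np.set_printoptions(precision=4,suppress=True)
P={"FL":((240,400),(60,335)),"BL":((18,203),(175,52)),"FR":((628,197),(445,490)),"BR":((390,38),(558,205)),
"crown":((535,323),(211,512)),"knobtop":((348,160),(233,318))}
X={}
for k,(s,t) in P.items():
    X[k],e=tri(sc(*s),tc(*t));print(k,X[k],e)
for t in [(60,335),(175,52),(445,490),(558,205)]: print(plane("top",tc(*t),.09))
c=sum(X[k] for k in("FL","BL","FR","BR"))/4
L={k:plane("top",tc(*P[k][1]),.09)[:2] for k in("FL","BL","FR","BR")}
B=np.array([[-.075,.1],[.075,.1],[-.075,-.1],[.075,-.1]]);W=np.array([L[k] for k in("FL","BL","FR","BR")])
W3=np.array([X[k][:2] for k in("FL","BL","FR","BR")])
for w in(W,W3):
    M=cv2.estimateAffinePartial2D(B,w)[0];yaw=np.arctan2(M[1,0],M[0,0]);print("sc",np.hypot(M[0,0],M[1,0]),"yaw",yaw,"c",M[:,2], "mean",w.mean(0))
    R=np.array([[np.cos(yaw),-np.sin(yaw)],[np.sin(yaw),np.cos(yaw)]])
    for n,p in dict(knob=(-.04,.023,.14),skirt=(-.04,.023,.118),crown=(-.122,0,.101),hasp=(-.079,0,.1145)).items():
        q=R@p[:2]+w.mean(0);a=proj("top",[*q,p[2]]);b=proj("scene",[*q,p[2]])
        print(n,q,"topc",(a-[290,105]+.5)*4-.5,"scenec",(b-[265,150]+.5)*6-.5)
```

```text
FL [ 0.5488 -0.264   0.0826] [np.float64(0.1), np.float64(0.1)]
BL [ 0.682  -0.3226  0.0851] [np.float64(0.2), np.float64(0.2)]
FR [ 0.4694 -0.442   0.0851] [np.float64(0.9), np.float64(0.9)]
BR [ 0.6026 -0.5002  0.0862] [np.float64(0.2), np.float64(0.2)]
crown [ 0.4633 -0.3319  0.1027] [np.float64(0.4), np.float64(0.4)]
knobtop [ 0.5471 -0.3437  0.1395] [np.float64(0.3), np.float64(0.3)]
[ 0.5479 -0.2644  0.09  ]
[ 0.6809 -0.3225  0.09  ]
[ 0.4701 -0.441   0.09  ]
[ 0.6018 -0.4995  0.09  ]
sc 0.9660310707984517 yaw -0.41648868340513157 c [ 0.5752 -0.3818] mean [ 0.5752 -0.3818]
knob [ 0.5479 -0.3446] topc [235.288  316.6458] scenec [346.3478 156.8344]
skirt [ 0.5479 -0.3446] topc [233.4289 322.566 ] scenec [344.9359 204.2606]
crown [ 0.4636 -0.3325] topc [211.7877 510.5269] scenec [535.6953 325.6049]
hasp [ 0.5029 -0.3499] topc [248.1239 421.8247] scenec [459.1903 238.981 ]
sc 0.9724263048754125 yaw -0.417568014814359 c [ 0.5757 -0.3822] mean [ 0.5757 -0.3822]
knob [ 0.5485 -0.345 ] topc [236.0171 315.2604] scenec [345.3016 155.9006]
skirt [ 0.5485 -0.345 ] topc [234.1388 321.2169] scenec [343.9069 203.3171]
crown [ 0.4642 -0.3327] topc [212.2903 509.1603] scenec [534.4031 324.6979]
hasp [ 0.5035 -0.3502] topc [248.7261 420.4854] scenec [458.0505 238.0837]
```

Run:
```python
from h import *
np.set_printoptions(precision=3,suppress=True)
print("base px top",proj("top",[0,0,0]),"scene",proj("scene",[0,0,0]),proj("scene",[.156,.553,.25]),proj("top",[.156,.553,.25]))
for n,s,t in[("lid hinge right end",(235,182),(170,133)),("lid left end",(120,355),(0,205)),("body front right",(330,292),(230,290)),("body back right",(185,278),(185,140)),("dropper",(316,262),(251,233)),("washbottle",(208,163),(296,55))]: print(n,tri(s,t))
for t in[(232,290),(117,320),(295,352),(255,153),(5,310)]: print("bench",t,plane("top",t,0))
m=[plane("top",tc(*p),.14) for p in[(235.3,316.6),(198,319),(230,316)]]
for b in m[1:2]:
    d=b-m[0];print("mark az",np.arctan2(d[1],d[0]))
d=m[1]-m[2];a=np.arctan2(d[1],d[0]);print("line az",a,"dial",a-(np.pi-.4165))
# white mark by mask
img=C["top"]["image"][165:205,330:365].astype(int);g=img.min(2)
yy,xx=np.nonzero((g>95));ctr=np.array(proj("top",[.5477,-.3443,.14]))-[330,165]
k=np.hypot(xx-ctr[0],yy-ctr[1])<10;q=np.c_[xx,yy][k];print(ctr,q.tolist())
if len(q): 
    w=plane("top",q.mean(0)+[330,165],.14);print(w,np.arctan2(w[1]+.3443,w[0]-.5477)-(np.pi-.4165))
```

```text
base px top [178.208 477.865] scene [557.004 491.842] [  6508.671 -62020.604] [-290.737  476.348]
lid hinge right end (array([ 0.597, -0.089,  0.281]), [np.float64(17.6), np.float64(17.6)])
lid left end (array([0.523, 0.19 , 0.248]), [np.float64(5.5), np.float64(5.5)])
body front right (array([ 0.387, -0.113,  0.091]), [np.float64(25.1), np.float64(25.1)])
body back right (array([ 0.663, -0.025,  0.063]), [np.float64(11.8), np.float64(11.8)])
dropper (array([ 0.468, -0.161,  0.081]), [np.float64(0.1), np.float64(0.1)])
washbottle (array([ 0.787, -0.255,  0.148]), [np.float64(6.4), np.float64(6.4)])
bench (232, 290) [ 0.355 -0.107  0.   ]
bench (117, 320) [0.303 0.125 0.   ]
bench (295, 352) [ 0.229 -0.232  0.   ]
bench (255, 153) [ 0.636 -0.158  0.   ]
bench (5, 310) [0.331 0.347 0.   ]
mark az 1.604156244799441
line az 1.6335785933863258 dial -1.0915140602034672
[18.264 18.895] [[13, 18], [14, 18], [15, 18], [16, 18], [12, 19], [13, 19], [14, 19], [15, 19], [16, 19]]
[ 0.549 -0.337  0.14 ] -1.2700579722139334
```
Dial ≈ -1.09..-1.27? The start may be any between -1.7,-0.6. Mask mean centre (14.3,18.6) vs ctr (18.26,18.9): offset depends on centre. Mark line: the mark itself slopes: from (16,18) to (12,19). Centre error matters: measured knobtop (233,318) → mark az less... The line passes through knob axis. Line azimuth ≈ -1.09 noise. Skirt mark: scene view shows long mark on skirt at (320,230)ish and on knob top (338,168). Use the scene view for cross-check: scene mark direction at knob top from (335,178) to (345,158)... Do: skirt center (0.5477,-.3443,.121) rim radius .023, mark at skirt. Just turn ~+1.1 to +1.15, feel the torque and look. Spring "holds the dial" within 0.1, also dial in detents (0.35 notch period; from start arbitrary?). Grasp, turn by 1.1, look, correct.

The dial reads about -1.1 rad and the knob axis is at (0.5477, -0.3443). The centrifuge lid is roughly 0.28 m high, so I'll rise first and then cross.

Create t.py:
```python
# tool-axis shift/turn from the present pose to world x y z with the tool down, closing line at azimuth az (or keep)
import sys
from h import *
from workcell import env
s=env.get_state();q=s["orientation"];R=Ro.from_quat([*q[1:],q[0]])
a=[float(v) for v in sys.argv[1:]]
for i in range(0,len(a),4):
    x,y,z,az=a[i:i+4];Rt=Ro.from_euler("z",az+np.pi/2)*Ro.from_euler("x",np.pi)
    print(np.round(R.inv().apply(np.array([x,y,z])-s["tcp_pos"]),4),np.round((R.inv()*Rt).as_rotvec(),3))
ey=R.apply([0,1,0]);print("tcp",np.round(s["tcp_pos"],4),"close az",round(np.arctan2(ey[1],ey[0]),3),"down",np.round(R.apply([0,0,1]),3),"j",np.round(s["joint_pos"],2),"F",np.round(s["wrist_force"],1),"M",np.round(s["ft_torque"],2),s["finger_gap"],s["grip_force"],s["clock"])
```

nudge_tcp(
  segments=[
    {"sx": -0.02,"sy": -0.013,"sz": -0.06},
    {"sx": -0.04,"sy": -0.026,"sz": -0.12},
    {"sx": -0.057,"sy": -0.039,"sz": -0.17},
    {"sx": -0.1,"sy": -0.08,"sz": -0.17},
    {"sx": -0.14,"sy": -0.12,"sz": -0.17},
    {"sx": -0.18,"sy": -0.17,"sz": -0.17},
    {"sx": -0.22,"sy": -0.21,"sz": -0.17},
    {"sx": -0.26,"sy": -0.26,"sz": -0.17},
  ],
  aperture=0.06,
)

```text
clock: 1.1
tcp_pos: [0.3357, 0.2324, 0.4229]
orientation: [-0.0, 0.137, 0.991, -0.0]
wrist_force: [1.6, -0.4, -0.5]
finger_gap: 0.0602
grip_force: 0.0
```

```bash
python3 t.py .4 .1 .42 1.3  .5 -.2 .4 1.645  .5477 -.3443 .3 1.645
```

```text
[-0.0978 -0.1101  0.0029] [-0.    -0.    -0.003]
[-0.2753 -0.3718  0.0229] [-0.    -0.    -0.348]
[-0.3602 -0.4978  0.1229] [-0.    -0.    -0.348]
tcp [0.3357 0.2324 0.4229] close az 1.297 down [-0. -0. -1.] j [ 0.41 -0.01  0.08  1.66  0.    0.68] F [ 1.6 -0.4 -0.5] M [ 0.02 -0.03 -0.05] 0.06020445287129194 0.0 1.1
```

nudge_tcp(
  segments=[
    {"sx": -0.04,"sy": -0.04},
    {"sx": -0.07,"sy": -0.08},
    {"sx": -0.1,"sy": -0.12},
    {"sx": -0.14,"sy": -0.17,"az": -0.1},
    {"sx": -0.175,"sy": -0.22,"az": -0.2},
    {"sx": -0.21,"sy": -0.27,"az": -0.3},
    {"sx": -0.245,"sy": -0.32,"sz": 0.01,"az": -0.348},
    {"sx": -0.275,"sy": -0.37,"sz": 0.02,"az": -0.348},
  ],
)

```text
clock: 2.1
tcp_pos: [0.4998, -0.1988, 0.4025]
orientation: [-0.0, -0.037, 0.999, 0.0]
wrist_force: [1.0, 0.4, -0.2]
finger_gap: 0.0598
grip_force: 0.0
```

```bash
python3 t.py .5477 -.3443 .22 1.645 .5477 -.3443 .146 1.645
```

```text
[-0.0371 -0.1487  0.1825] [ 0.    -0.    -0.001]
[-0.0372 -0.1487  0.2565] [ 0.    -0.    -0.001]
tcp [ 0.4998 -0.1988  0.4025] close az 1.644 down [-0.  0. -1.] j [-0.53  0.25  0.32  1.64  0.   -0.6 ] F [ 1.   0.4 -0.2] M [ 0.   -0.04  0.02] 0.05981202699595739 0.0 2.1
```

nudge_tcp(
  segments=[
    {"sx": -0.01,"sy": -0.04,"sz": 0.04},
    {"sx": -0.02,"sy": -0.08,"sz": 0.08},
    {"sx": -0.03,"sy": -0.12,"sz": 0.12},
    {"sx": -0.037,"sy": -0.149,"sz": 0.16},
    {"sx": -0.037,"sy": -0.149,"sz": 0.2},
    {"sx": -0.037,"sy": -0.149,"sz": 0.23},
    {"sx": -0.037,"sy": -0.149,"sz": 0.23},
  ],
  aperture=0.055,
)

```text
clock: 2.98
tcp_pos: [0.5454, -0.3413, 0.1698]
orientation: [-0.003, -0.036, 0.999, 0.002]
wrist_force: [0.0, -0.6, 1.3]
finger_gap: 0.0553
grip_force: 0.0
```

```bash
python3 t.py .5477 -.3443 .146 1.645
```

Run:
```python
from workcell import env
import cv2,numpy as np
a=env.read_camera("scene")["image"][110:235,250:390,::-1]
cv2.imwrite("pics/s1.png",cv2.resize(a,None,fx=5,fy=4.8,interpolation=cv2.INTER_CUBIC)[:600])
```

```text
[-0.0022 -0.0033  0.0237] [ 0.005 -0.005 -0.001]
tcp [ 0.5454 -0.3413  0.1698] close az 1.644 down [-0.005  0.005 -1.   ] j [-0.68  0.48  0.1   1.19  0.   -0.76] F [ 0.  -0.6  1.3] M [-0.02  0.02  0.04] 0.055288471230342764 0.0 2.975
```

View pics/s1.png

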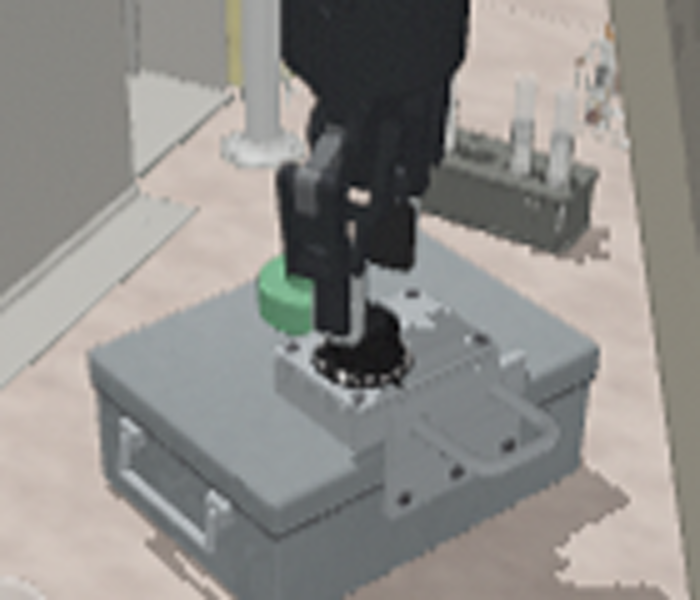

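The gripper is above the dial, with the fingers either side of the knob (about (340,330) and (400,260)). The tool lags its command by about 3 mm, so I'll re-read it before going down.

nudge_tcp(
  segments=[
    {},
    {},
  ],
)

```text
clock: 3.28
tcp_pos: [0.548, -0.3431, 0.1752]
orientation: [0.001, -0.037, 0.999, -0.001]
wrist_force: [-0.8, 0.6, -0.1]
finger_gap: 0.0549
grip_force: 0.0
```

```bash
python3 t.py .5477 -.3443 .146 1.645
```

```text
[ 0.0005 -0.0011  0.0292] [-0.002  0.002 -0.001]
tcp [ 0.548  -0.3431  0.1752] close az 1.644 down [ 0.002 -0.002 -1.   ] j [-0.68  0.48  0.1   1.19  0.   -0.76] F [-0.8  0.6 -0.1] M [-0.02  0.   -0.04] 0.05493097248520364 0.0 3.275
```

nudge_tcp(
  segments=[
    {"sz": 0.01},
    {"sz": 0.02},
    {"sz": 0.027},
    {"sz": 0.027},
    {"sz": 0.027},
  ],
)

```text
clock: 3.9
tcp_pos: [0.5472, -0.3426, 0.1463]
orientation: [-0.0, -0.037, 0.999, 0.0]
wrist_force: [1.7, 0.2, 0.0]
finger_gap: 0.055
grip_force: 0.0
```

```bash
python3 t.py .5477 -.3443 .146 1.645
```

```text
[-0.0003 -0.0017  0.0003] [ 0.    -0.    -0.001]
tcp [ 0.5472 -0.3426  0.1463] close az 1.644 down [-0.  0. -1.] j [-0.68  0.5   0.06  1.13  0.   -0.76] F [1.7 0.2 0. ] M [-0.02 -0.01 -0.  ] 0.054964239292785766 0.0 3.9
```

nudge_tcp(
  segments=[
    {},
    {},
    {},
    {},
    {},
  ],
  aperture=0.02,
  grip_force=60,
)

```text
clock: 4.53
tcp_pos: [0.5475, -0.3431, 0.147]
orientation: [0.0, -0.036, 0.999, -0.001]
wrist_force: [-0.3, -1.2, 5.0]
finger_gap: 0.0267
grip_force: 59.3
```

```bash
python3 t.py .5477 -.3443 .146 1.645
```

```text
[-0.0001 -0.0012  0.001 ] [-0.001  0.001 -0.001]
tcp [ 0.5475 -0.3431  0.147 ] close az 1.644 down [ 0.001 -0.001 -1.   ] j [-0.68  0.49  0.06  1.13 -0.   -0.76] F [-0.3 -1.2  5. ] M [-0.26  0.26 -0.02] 0.026746613362334432 59.25690964311798 4.525
```

nudge_tcp(
  segments=[
    {"az": -0.1},
    {"az": -0.2},
    {"az": -0.3},
    {"az": -0.4},
    {"az": -0.5},
    {"az": -0.6},
  ],
  aperture=0.02,
  grip_force=80,
)

```text
clock: 5.28
tcp_pos: [0.5474, -0.3428, 0.1471]
orientation: [0.0, -0.332, 0.943, -0.0]
wrist_force: [-1.4, 0.5, 7.2]
finger_gap: 0.0262
grip_force: 78.4
```

```bash
python3 t.py .5477 -.3443 .146 2.745
```

Run:
```python
from workcell import env
import cv2,numpy as np
c=env.read_camera("scene")["image"][150:250,265:385,::-1];d=env.read_camera("top")["image"][160:250,310:400,::-1]
cv2.imwrite("pics/s2.png",np.hstack([cv2.resize(c,(432,360),interpolation=cv2.INTER_CUBIC),cv2.resize(d,(360,360),interpolation=cv2.INTER_CUBIC)]))
```

```text
[ 0.0007 -0.0014  0.0011] [-0.001 -0.    -0.498]
tcp [ 0.5474 -0.3428  0.1471] close az 2.247 down [ 0.001 -0.001 -1.   ] j [-0.68  0.49  0.06  1.13 -0.   -1.36] F [-1.4  0.5  7.2] M [-0.1   0.29 -0.04] 0.026195637437813894 78.40493975789286 5.275
```

View pics/s2.png

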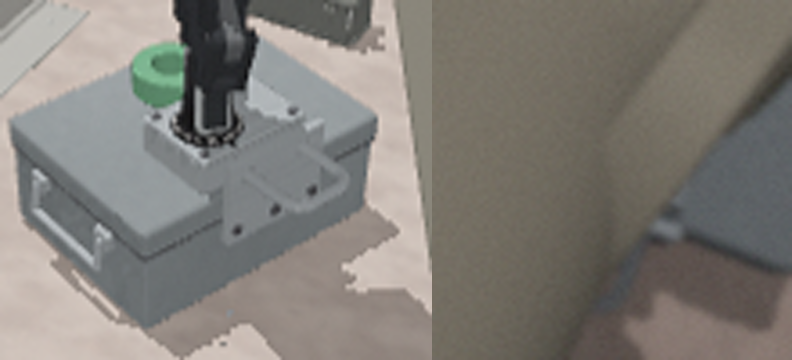

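The fingers are on the knob (scene left panel, about (210,110)). The top view is hidden by the arm, and the mark isn't legible. I'll keep turning to about 1.1 rad in total.

nudge_tcp(
  segments=[
    {"az": -0.1},
    {"az": -0.2},
    {"az": -0.3},
  ],
)

```text
clock: 5.75
tcp_pos: [0.5473, -0.3427, 0.1471]
orientation: [0.0, -0.469, 0.883, -0.0]
wrist_force: [-1.8, -0.8, 7.3]
finger_gap: 0.0269
grip_force: 78.4
```

```bash
python3 t.py .5477 -.3443 .146 2.745
```

```text
[ 0.0011 -0.0013  0.0011] [-0.001 -0.    -0.198]
tcp [ 0.5473 -0.3427  0.1471] close az 2.547 down [ 0.001 -0.001 -1.   ] j [-0.68  0.49  0.06  1.13 -0.   -1.66] F [-1.8 -0.8  7.3] M [ 0.    0.37 -0.04] 0.02685931534757032 78.42888617073186 5.75
```

nudge_tcp(
  segments=[
    {"az": -0.1},
    {"az": -0.2},
    {"az": -0.2},
  ],
)

```text
clock: 6.12
tcp_pos: [0.5472, -0.3426, 0.1471]
orientation: [0.0, -0.554, 0.833, -0.0]
wrist_force: [-2.0, -0.3, 7.3]
finger_gap: 0.0267
grip_force: 78.4
```

```bash
python3 t.py .5477 -.3443 .146 2.745
```

Run:
```python
from workcell import env
import cv2,numpy as np
c=env.read_camera("scene")["image"];cv2.imwrite("pics/s3full.png",c[:,:,::-1])
a=cv2.imread("pics/scene0.png")[170:230,310:370];b=c[170:230,310:370,::-1]
cv2.imwrite("pics/s3.png",np.hstack([cv2.resize(i,(400,400),interpolation=cv2.INTER_CUBIC) for i in(a,b)]))
```

```text
[ 0.0014 -0.0011  0.0011] [-0.001 -0.    -0.   ]
tcp [ 0.5472 -0.3426  0.1471] close az 2.745 down [ 0. -0. -1.] j [-0.68  0.49  0.06  1.13 -0.   -1.86] F [-2.  -0.3  7.3] M [-0.04  0.45 -0.01] 0.02672316959182049 78.40928521938622 6.125
```

View pics/s3.png

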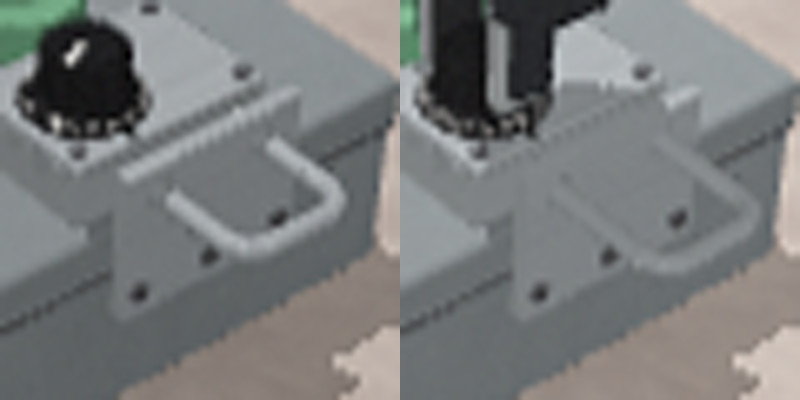

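The shackle has sprung out: its near corner moved from about (250,248) to (270,268) in the crop, which is 6–7 mm. I'll release the dial and lift.

nudge_tcp(
  segments=[
    {},
    {},
    {},
    {"sz": -0.03},
    {"sz": -0.06},
    {"sz": -0.06},
  ],
  aperture=0.055,
  grip_force=20,
)

```text
clock: 6.92
tcp_pos: [0.5485, -0.3435, 0.209]
orientation: [0.001, -0.554, 0.833, -0.002]
wrist_force: [-0.1, 0.0, -0.3]
finger_gap: 0.0546
grip_force: 0.0
```

Run:
```python
from workcell import env
import cv2,numpy as np
from h import *
c=env.read_camera("scene")["image"]
for s in(.006,.007,.008):
    print(s,(proj("scene",[.4634-.914*s,-.332+.405*s,.102])-[310,170]+.5)*6.667)
a=c[165:235,300:380,::-1]
cv2.imwrite("pics/s4.png",cv2.resize(a,None,fx=6.667,fy=6.667,interpolation=cv2.INTER_CUBIC))
print((proj("scene",[.4634,-.332,.102])-[300,165]+.5)*6.667,(proj("scene",[.4634-.914*.007,-.332+.405*.007,.102])-[300,165]+.5)*6.667)
```

```bash
python3 t.py .457 -.3292 .2 2.725 .457 -.3292 .104 2.725
```

```text
0.006 [308.54791571 237.05953716]
0.007 [310.65614802 238.62625096]
0.008 [312.76732418 240.19516824]
[362.6300363  261.04029625] [377.32614802 271.96125096]
[0.0225 0.0891 0.007 ] [-0.002 -0.     0.019]
[0.0224 0.0893 0.103 ] [-0.002 -0.     0.019]
tcp [ 0.5478 -0.343   0.2072] close az 2.744 down [ 0.002 -0.001 -1.   ] j [-0.68  0.47  0.16  1.26  0.   -1.86] F [-0.6  0.   0.3] M [0.   0.02 0.02] 0.05501324415991059 0.0 6.975
```

View pics/s4.png

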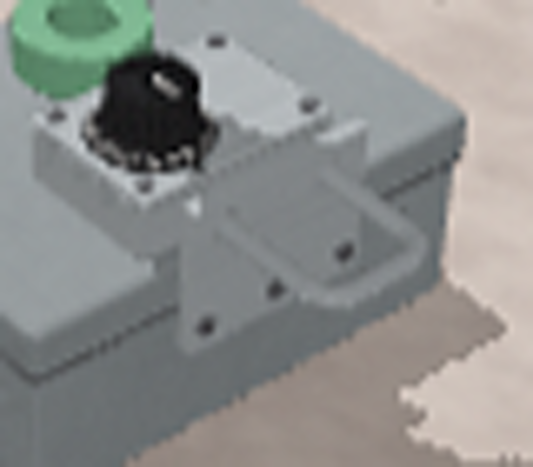

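The dial's mark now points along the shackle towards the front index. The crown's middle is at about (377,272) in the crop, which matches a 7 mm spring-out. Next I'll move over the crown and go down.

nudge_tcp(
  segments=[
    {"sx": 0.011,"sy": 0.045,"az": 0.019},
    {"sx": 0.0225,"sy": 0.089,"az": 0.019},
    {"sx": 0.0225,"sy": 0.089,"sz": 0.02,"az": 0.019},
    {"sx": 0.0225,"sy": 0.089,"sz": 0.04,"az": 0.019},
    {"sx": 0.0225,"sy": 0.089,"sz": 0.05,"az": 0.019},
    {"sx": 0.0225,"sy": 0.089,"sz": 0.05,"az": 0.019},
  ],
  aperture=0.04,
  grip_force=20,
)

```text
clock: 7.72
tcp_pos: [0.4558, -0.3281, 0.1548]
orientation: [-0.0, -0.546, 0.838, 0.001]
wrist_force: [0.6, 0.6, 0.4]
finger_gap: 0.0401
grip_force: 0.0
```

```bash
python3 t.py .457 -.3292 .104 2.725
```

```text
[ 0.0006 -0.0016  0.0508] [0.003 0.001 0.   ]
tcp [ 0.4558 -0.3281  0.1548] close az 2.725 down [-0.002  0.002 -1.   ] j [-0.77  0.34 -0.17  1.07  0.   -1.92] F [0.6 0.6 0.4] M [ 0.01 -0.04 -0.01] 0.04009615889487685 0.0 7.725
```

nudge_tcp(
  segments=[
    {"sz": 0.015},
    {"sz": 0.03},
    {"sz": 0.042},
    {"sz": 0.052},
    {"sz": 0.052},
  ],
)

```text
clock: 8.35
tcp_pos: [0.456, -0.3283, 0.1032]
orientation: [-0.0, -0.546, 0.838, 0.001]
wrist_force: [-0.6, 0.6, -0.2]
finger_gap: 0.04
grip_force: 0.0
```

```bash
python3 t.py .457 -.3292 .104 2.725
```

```text
[ 0.0004 -0.0013 -0.0008] [0.002 0.001 0.   ]
tcp [ 0.456  -0.3283  0.1032] close az 2.725 down [-0.001  0.001 -1.   ] j [-0.77  0.38 -0.24  0.95  0.   -1.92] F [-0.6  0.6 -0.2] M [0.01 0.01 0.01] 0.03996563169093903 0.0 8.35
```

No contact on the way down. Now I'll close on the crown.

nudge_tcp(
  segments=[
    {},
    {},
    {},
    {},
    {},
    {},
  ],
  aperture=0.0,
  grip_force=80,
)

```text
clock: 9.1
tcp_pos: [0.4566, -0.3288, 0.1046]
orientation: [0.0, -0.546, 0.838, -0.0]
wrist_force: [-1.1, 2.3, 4.0]
finger_gap: 0.0048
grip_force: 78.4
```

```bash
python3 t.py .457 -.3292 .104 2.725
```

```text
[ 0.0002 -0.0005  0.0006] [-0.  0.  0.]
tcp [ 0.4566 -0.3288  0.1046] close az 2.725 down [ 0. -0. -1.] j [-0.77  0.38 -0.24  0.95  0.   -1.92] F [-1.1  2.3  4. ] M [0.34 0.05 0.22] 0.00482866407060627 78.36432175710797 9.1
```

nudge_tcp(
  segments=[
    {"sy": 0.005},
    {"sy": 0.01},
    {"sy": 0.015},
    {"sy": 0.02},
    {"sy": 0.02},
  ],
  aperture=0.0,
  grip_force=100,
)

```text
clock: 9.72
tcp_pos: [0.4369, -0.32, 0.1039]
orientation: [-0.0, -0.545, 0.838, 0.001]
wrist_force: [0.1, 2.6, -0.5]
finger_gap: 0.004
grip_force: 98.2
```

```bash
python3 t.py .457 -.3292 .104 2.725
```

Run:
```python
from workcell import env
import cv2
a=env.read_camera("scene")["image"][140:240,290:400,::-1]
cv2.imwrite("pics/s5.png",cv2.resize(a,None,fx=5,fy=5,interpolation=cv2.INTER_CUBIC))
```

```text
[ 0.0003 -0.0221 -0.0002] [ 0.002  0.    -0.   ]
tcp [ 0.4369 -0.32    0.1039] close az 2.725 down [-0.002  0.001 -1.   ] j [-0.78  0.34 -0.29  0.94 -0.   -1.93] F [ 0.1  2.6 -0.5] M [ 0.31 -0.16  0.2 ] 0.0040197626398368975 98.18333234929014 9.725
```

View pics/s5.png

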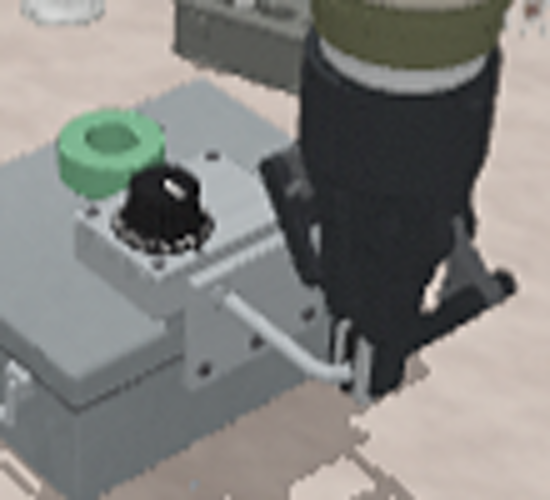

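The shackle is held at the crown (about (350,370)) and sliding out, with low force. I'll carry on pulling straight.

nudge_tcp(
  segments=[
    {"sy": 0.012},
    {"sy": 0.024},
    {"sy": 0.036},
    {"sy": 0.048},
    {"sy": 0.06},
    {"sy": 0.072},
    {"sy": 0.072},
    {"sy": 0.072},
  ],
)

```text
clock: 10.78
tcp_pos: [0.3726, -0.292, 0.1045]
orientation: [0.0, -0.546, 0.838, -0.0]
wrist_force: [-0.1, -0.4, -1.4]
finger_gap: 0.0044
grip_force: 98.0
```

```bash
python3 t.py .457 -.3292 .104 2.725
```

```text
[-0.0001 -0.0922  0.0006] [-0.001 -0.    -0.   ]
tcp [ 0.3726 -0.292   0.1045] close az 2.725 down [ 0.001 -0.001 -1.   ] j [-0.83  0.22 -0.46  0.89  0.   -1.99] F [-0.1 -0.4 -1.4] M [0.01 0.04 0.01] 0.00440805323080924 97.9838938289322 10.775
```

Pulled 92 mm, and the wrist now carries only the shackle's weight. Lifting.

nudge_tcp(
  segments=[
    {"sz": -0.02},
    {"sz": -0.05},
    {"sz": -0.08},
    {"sz": -0.11},
    {"sz": -0.14},
    {"sz": -0.17},
    {"sz": -0.17},
    {"sz": -0.17},
  ],
)

```text
clock: 11.78
tcp_pos: [0.3723, -0.2915, 0.2733]
orientation: [-0.0, -0.546, 0.838, 0.0]
wrist_force: [0.4, 0.4, -1.5]
finger_gap: 0.004
grip_force: 98.0
```

nudge_tcp(
  segments=[
    {},
    {},
    {},
    {},
  ],
)

```text
clock: 12.28
tcp_pos: [0.3723, -0.2916, 0.2741]
orientation: [0.0, -0.546, 0.838, 0.0]
wrist_force: [-0.6, -0.3, -0.7]
finger_gap: 0.0042
grip_force: 98.0
```

```bash
python3 t.py .3726 -.292 .2745 2.725
```

Run:
```python
from workcell import env
import cv2,numpy as np
from h import *
c=env.read_camera("scene")["image"][60:240,270:450,::-1]
cv2.imwrite("pics/s6.png",cv2.resize(c,(590,590),interpolation=cv2.INTER_CUBIC))
b=np.array([.914,-.405,0]);o=np.array([.3726,-.292,.2715]);y=np.array([.405,.914,0])
for X in(o,o+.107*b+.023*y,o+.094*b-.023*y): print((proj("scene",X)-[270,60]+.5)*590/180)
```

```text
[ 0.0003 -0.0005 -0.0004] [ 0.  0. -0.]
tcp [ 0.3723 -0.2916  0.2741] close az 2.725 down [-0.  0. -1.] j [-0.83  0.11 -0.16  1.3   0.   -1.99] F [-0.6 -0.3 -0.7] M [0.06 0.09 0.01] 0.004168073997837783 98.0138484807685 12.275
[427.23089552 324.58804764]
[260.61565701 256.64697439]
[332.98478528 241.46927593]
```

View pics/s6.png

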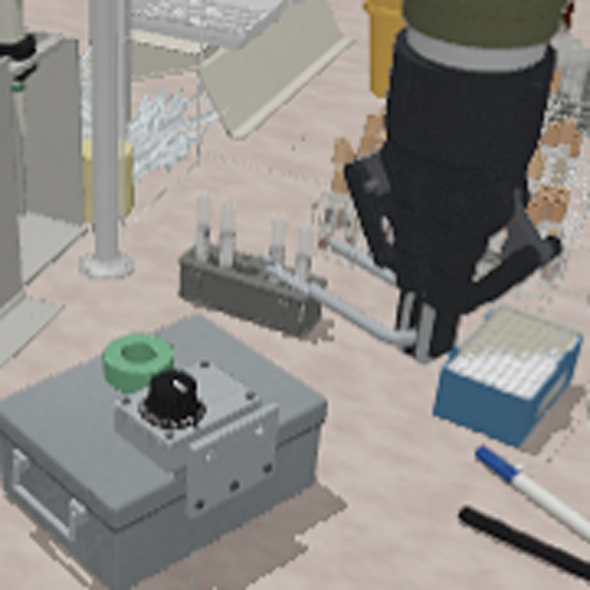

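The shackle is held level. Its long leg ends at about (262,262), within a few pixels of the level prediction (261,257), so all of it is at about 0.27 m. The tape hasn't moved.

```bash
python3 -c "
from workcell import env
print(env.hand_in())"
```

```text
the job is handed in; nothing more can be done
None
```

I turned the dial to its mark, the shackle sprang out and I pulled it free, and it was held level at about 0.27 m above the bench when I handed the job in at 12.3 s; no verdict was returned.

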